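Scoop the red knob out from under the wire shelf

TASK

A red control knob has ended up under the low wire shelf on the repair bench. Take the flat scoop by its orange handle, slide it under the front lip of the shelf so that the red knob rides up onto the blade against the rear rail, then bring the scoop out and leave it lying flat on the bench in front of the shelf with the red knob on it, clear of the shelf. Leave the black knob where it lies.

Things in the scene. Friction and masses are not known exactly. Their poses are not given: they have to be found in the camera images.
- scoop: Loose flat aluminium scoop. Origin: underside, below the handle; x to the open front edge at 150 mm, z up. Blade 80 wide (y), 3 thick, last 14 mm sloping to a thin edge; side walls 15 high end at x=108; tray back wall at x=40, same height. Orange handle over the origin: upright block 44 long (x), 14 thick (y), z 30-80; pinch its thickness from above. 160 g, mass centre 27 ahead of handle.
- red_knob: Red control knob to collect: squat, round, 24 mm across, 16 high, 20 g, bevelled foot, white line on top; stands on the bench under the shelf. Origin: centre of its underside. It slides when pushed, and climbs onto the scoop's blade once stopped by the shelf's rear rail.
- black_knob: Black knob of the same shape and size (24 mm across, 16 high), also under the shelf, 120 mm or more to one side of the red one. To be left alone. Origin: centre of its underside.
- shelf: Low see-through wire shelf, fixed, 360 mm wide (y), 80 deep. Origin: on the bench, mid-shelf; x from the open front to the rear. Front lip at x=-40, z 48-60, open below; deck wires z 49-56. Rear stop rail: front face x=40, z 9-31: blade passes under, side walls do not; 60 clear behind. Legs at the corners. Items on the deck's ends (|y|>135) reach z 80.
Mind the look-alikes: they are no part of the job. Several things have the shape of the scoop; the one meant has the colours described above.

How it is judged:
On the way:
1. the red knob is on the scoop's blade while still under the shelf (x of red_knob in the frame of scoop between 0.04 and 0.138 m and y of red_knob in the frame of scoop between -0.04 and 0.04 m and z of red_knob in the frame of scoop between 0.0012 and 0.02 m and x of red_knob in the frame of shelf between -0.035 and 0.05 m and height (world z) of red_knob below 0.04 m), for 0.1 s.
At the end, for the whole second after the job is handed in: The red knob lies on the scoop's blade (between the tray's back and the front edge, between the sides), wholly in front of the shelf's lip (its centre at least 52 mm in front of the shelf's middle line); the scoop lies flat on the bench (within 8 mm and 0.1 rad), both at rest (x of red_knob in the frame of scoop between 0.04 and 0.14 m and y of red_knob in the frame of scoop between -0.04 and 0.04 m and z of red_knob in the frame of scoop between 0.0012 and 0.02 m and x of red_knob in the frame of shelf below -0.052 m and height (world z) of scoop below 0.008 m and angle between scoop's own z axis and vertical below 0.1 rad and linear speed of each of scoop, red_knob below 0.02 m/s); the robot touches nothing.
It fails at once if the black knob is moved by more than 20 mm (distance of black_knob from where it was at the start of the episode above 0.02 m).
It also fails if it takes over 54 s, if anything falls off the work surface, if the arm or the gripper's body presses on something with over 40 N, if the wrist force passes 120 N, or if a joint passes its speed limit or range.

ROBOT

A 6-joint arm with a two-finger parallel gripper is mounted at the origin on the work surface. World frame = base frame: x ahead of the robot, y to its left, z up, the work surface at z = 0. Lengths are in m, angles in rad, forces in N, time in s.
With the tool pointing down it reaches from about 0.325 to 0.85 m from the base axis. Payload 15.5 kg.
Tool frame: the origin (TCP) lies on the centre line of the jaws, within the pads' length; the fingertips stand 14 mm ahead of it and the grasp point (between the pads) lies 5 mm behind it; z points along the fingers, y is the line along which they close (so a half turn about z gives the same grasp; the last joint's range is limited). The gripper opens to 91 mm and grips with 3 to 60 N. Pads are 32 mm wide; open, the fingers measure 118 mm over their backs; the gripper's body (76 mm by 178 mm) begins 60 mm behind the grasp point.
Start: joints at [-0.096, 0.494, 1.345, -0, 1.302, -0.096], TCP at [0.625, 0, 0.203] pointing down, gripper open.
Joint ranges: [-2.91, 2.91], [-0.82, 2.16], [0.22, 2.67], [-1.22, 4.37], [0.12, 2.79], [-3.08, 3.08]. Speed limits (rad/s): [1.89, 1.89, 2.57, 3.01, 3.01, 3.01].

INTERFACE

Orientations are given as a unit quaternion [w, x, y, z].
In Python, from rig import * gives the robot as it stands. The module is installed in compiled form; this text tells all that it offers.
- The arm moves only by the tool send_rows, never from a script. Its argument "motion" is one flat list of numbers, 7 for each row, row after row: the closure, from 0 (fully open) to 1 (shut), then the shift along the tool's x, y, z in mm, then the turn, a rotation vector about the tool's x, y, z in degrees. In form: [gripper, tx, ty, tz, rx, ry, rz, gripper, tx, ty, tz, rx, ry, rz, ...]. A call has 1 to 20 rows; each row is the pose to reach, as a shift and turn from the pose commanded when the call began, along the tool's axes at that moment; what a row does not reach only later rows make up. A row lasts 1/8 s, in which the tool goes at most 62.5 mm and 10.7 degrees, less where a joint would pass 70% of its speed; a pose out of reach is approached as far as the arm can. A call with a gripper value outside its range is refused whole. The fingers move at their own pace and stop on an object; the grip force is fixed at half the most. Time passes only in rows, so rows that repeat a pose let the fingers close. It gives the time, the measured TCP pose, the force, the opening and the grip force at its end, in the units of the state.
- get_state(): the state, without advancing time (a new reading comes with each control period).
- snapshot(name): name is "scene" or "side" or "wrist"; returns a dict with "image" (384x512x3 uint8, red, green, blue), "range_z" (384x512 float32, m along the optical axis (not along the pixel's ray), 0 where there is no reading), "vertical_fov" (degrees; the focal length in pixels is half the picture's height over the tangent of half this angle, whatever the lens; pixels are square), "cx", "cy" (the principal point, pixels), "D" ([k1, k2, p1, p2, k3] as OpenCV has them; the pictures are not rectified), "world_to_cam" (4x4, takes a point from world to camera coordinates). Camera axes: x right, y up, looking along -z (the intrinsics and any distortion apply to the point x, -y, -z); pixel columns grow to the right and rows downward; lengths in m; the calibration is good to about 2 mm. A picture is of the moment at which its call begins.
- job_done(): hands the job in; it is judged then, once.
Trained networks look in a picture, given as the dict that the camera call returned (one of the last four; its "shot" number tells which), for a name from the list of things; names that differ only in an ending like _2 or _b are one class to them, and where a whole thing is asked for, a point or a joint stands for the part that bears it (a point fixed in the world has none). Each returns a list of dicts, best first, with "conf" (0 to 1); they miss things now and then, are a little off and sometimes report something else, mostly with a low value. They report only what shows in the picture. A call takes as long as a camera call. They do not tell look-alikes from the thing itself.
- spot_in(label, picture): "box" ([centre column, centre row, width, height] in pixels, round what is visible of it).
The state is a dict: "time_s": time; "joints": joint angles; "joint_vel": joint speeds; "joint_efforts": joint torques, N m; "position": TCP position; "ee_rot": TCP orientation; "ft_force": force on the tool from outside, world axes, zero at the start; "moment": the same for the moment, N m; "finger_gap": finger opening in m; "finger_force": force on a finger pad.
Only numpy, scipy, OpenCV 4.12 (cv2) and the standard library are available. Lean on these libraries where they do the work, as an engineer would, in place of code of your own. Each camera call takes 0.05 s, during which the arm holds its last target. There are 200 camera calls.

## Working session

There is one attempt and no reset: what is moved stays moved. The work goes in short steps, Python scripts to look and compute and a tool call to move; the robot and the scene stay as the last step left them, time stands still between calls to the robot, and variables do not carry over. Pictures are saved under pics/ and viewed, at most 10 in all, crops included, and the job is handed in when it is done.

Besides the shell and the picture viewer there is one more tool, called after "Emit:" as name(argument=value, ...) on one line, values as JSON. send_rows: Moves the arm, as the interface text tells. Its arguments: {"type":"object","properties":{"motion":{"type":"array","items":{"type":"number"}}},"required":["motion"]}

```bash
mkdir -p pics; cat > h.py <<'E'
from rig import *
import numpy as np, cv2
def cam(p):
    f=192/np.tan(np.radians(p["vertical_fov"]/2))
    return np.array([[f,0,p["cx"]],[0,f,p["cy"]],[0,0,1]]),np.array(p["D"],float)
def world(p,uv,d=None,z=None):
    """pixels -> world, by depth (default) or on plane z"""
    K,D=cam(p); uv=np.atleast_2d(np.asarray(uv,float))
    n=cv2.undistortPoints(uv[:,None],K,D)[:,0]
    T=np.linalg.inv(np.array(p["world_to_cam"])); 
    r=np.c_[n[:,0],-n[:,1],-np.ones(len(n))]
    if z is None:
        if d is None: d=p["range_z"][uv[:,1].astype(int),uv[:,0].astype(int)]
        return (r*np.reshape(d,(-1,1)))@T[:3,:3].T+T[:3,3]
    R=r@T[:3,:3].T
    return T[:3,3]+R*((z-T[2,3])/R[:,2])[:,None]
def cloud(p):
    v,u=np.mgrid[0:384,0:512]
    return world(p,np.c_[u.ravel(),v.ravel()]).reshape(384,512,3)
def save(p,n): cv2.imwrite(f"pics/{n}.png",p["image"][:,:,::-1])
E
python3 - <<'E'
from h import *
ims=[]
for c in("scene","side"):
    p=snapshot(c); save(p,c); ims.append(p["image"])
    for l in("scoop","red_knob","black_knob","shelf"):
        for b in spot_in(l,p)[:4]:
            w=world(p,b["box"][:2])[0]
            print(c,l,round(b["conf"],2),np.round(b["box"]),np.round(w,3))
    np.savez(f"{c}.npz",**{k:p[k] for k in p})
E
```

```text
scene scoop 0.79 [342. 174.  83.  43.] [0.695 0.008 0.336]
scene scoop 0.77 [177. 190.  77.  59.] [ 0.379 -0.222  0.011]
scene scoop 0.7 [ 77. 163.  83.  67.] [ 0.218 -0.445  0.006]
scene black_knob 0.52 [348. 249.  10.  12.] [0.653 0.097 0.018]
side scoop 0.9 [267. 334.  99.  87.] [ 0.228 -0.455  0.001]
side scoop 0.78 [226. 151.  41.  51.] [0.468 0.184 0.013]
side scoop 0.63 [261. 239.  80.  37.] [ 0.357 -0.22   0.006]
side black_knob 0.46 [284. 148.   3.   6.] [0.639 0.096 0.013]
side shelf 0.78 [308. 153. 102.  84.] [ 0.701  0.046 -0.   ]
```

View pics/scene.png

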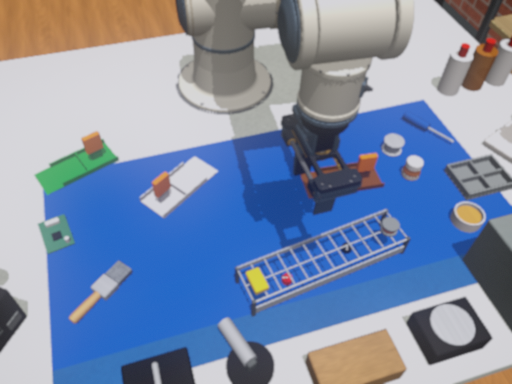

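View pics/side.png

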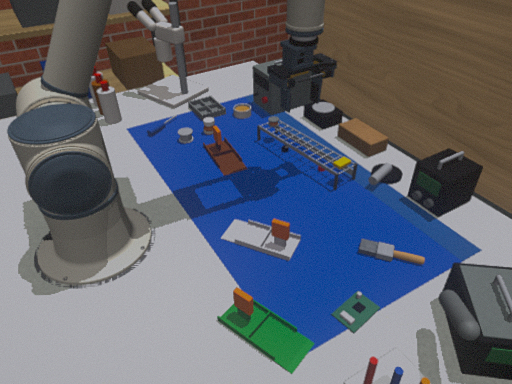

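The scene view shows the aluminium scoop with orange handle at about (177,190); the green one (77,163) and brown one (342,174) are look-alikes. The shelf is at about (322,258), the red knob at about (287,279) and the black knob at about (347,248).

```bash
python3 - <<'E'
from h import *
for c,sb,hb in(("scene",(135,150,222,222),(335,240,420,420)),("side",(215,212,305,262),(240,110,365,190))):
    p=dict(np.load(c+".npz",allow_pickle=True)); p["vertical_fov"]=float(p["vertical_fov"])
    W=cloud(p); im=p["image"]; hsv=cv2.cvtColor(im,cv2.COLOR_RGB2HSV).astype(int)
    H,S,V=hsv[...,0],hsv[...,1],hsv[...,2]
    m=np.zeros((384,512),bool); m[sb[1]:sb[3],sb[0]:sb[2]]=1
    ok=p["range_z"]>0
    o=m&ok&(H<18)&(S>130)&(W[...,2]>0.025)
    print(c,"handle",W[o].min(0).round(3),W[o].max(0).round(3),np.median(W[o],0).round(3),o.sum())
    top=o&(W[...,2]>0.074)
    if top.sum()>3:print(" handle top",top.sum(), [np.round(x,3) for x in cv2.minAreaRect((W[top][:,:2]*1000).astype(np.float32))])
    a=m&ok&(S<70)&(V>110)&(W[...,2]<0.03)&(W[...,2]>-.01)
    cc,lab,st,_=cv2.connectedComponentsWithStats(a.astype(np.uint8)); 
    pts=W[a][:,:2]; r=cv2.minAreaRect((pts*1000).astype(np.float32))
    print(" scoop rect",r, cv2.boxPoints(r).round(0).tolist())
    # red knob
    near=(abs(W[...,0]-.7)<.16)&(abs(W[...,1])<.3)
    rd=near&ok&((H<6)|(H>172))&(S>170)&(W[...,2]<.04)&(W[...,0]>.58)
    n,lab,st,ce=cv2.connectedComponentsWithStats(rd.astype(np.uint8))
    for i in range(1,n):
        if st[i,4]>3: print(" red",ce[i].round(1),st[i,4],np.median(W[lab==i],0).round(4),W[lab==i].min(0).round(3),W[lab==i].max(0).round(3))
    # shelf wires
    sh=near&ok&(W[...,2]>.044)&(W[...,2]<.066)&(S<80)&(W[...,0]>.55)
    r=cv2.minAreaRect((W[sh][:,:2]*1000).astype(np.float32)); print(" shelf",sh.sum(),r,cv2.boxPoints(r).round(0).tolist())
    cv2.imwrite(f"pics/m_{c}.png",np.hstack([sh*255,rd*255]).astype(np.uint8))
p=dict(np.load("scene.npz",allow_pickle=True))
cv2.imwrite("pics/crop.png",np.vstack([cv2.resize(p["image"][205:315,225:420,::-1],None,fx=3,fy=3,interpolation=2),cv2.resize(p["image"][145:225,130:230,::-1],(585,240),interpolation=2)]))
E
```

```text
scene handle [ 0.379 -0.274  0.075] [ 0.407 -0.243  0.084] [ 0.395 -0.258  0.08 ] 59
 handle top 59 [array([ 393.722, -257.863]), array([ 9.829, 39.701]), np.float64(39.262)]
 scoop rect ((303.6003723144531, -249.4700469970703), (218.86505126953125, 194.66346740722656), 33.872779846191406) [[158.0, -230.0], [267.0, -391.0], [449.0, -269.0], [340.0, -108.0]]
 red [286.6 280.6] 17 [ 0.6884 -0.057   0.0172] [ 0.685 -0.064  0.013] [ 0.691 -0.051  0.02 ]
 shelf 2759 ((758.62060546875, 18.093780517578125), (259.5793762207031, 459.6150207519531), 7.036496162414551) [[602.0, 230.0], [658.0, -226.0], [916.0, -194.0], [859.0, 262.0]]
side handle [ 0.371 -0.28   0.036] [ 0.401 -0.241  0.083] [ 0.385 -0.265  0.064] 263
 handle top 87 [array([ 387.479, -259.661]), array([16.168, 42.914]), np.float64(33.921)]
 scoop rect ((347.39935302734375, -223.7452850341797), (156.41262817382812, 200.4419403076172), 48.03667449951172) [[221.0, -215.0], [370.0, -349.0], [474.0, -233.0], [325.0, -99.0]]
 shelf 817 ((760.6572875976562, -26.361541748046875), (263.9544677734375, 552.8765258789062), 7.286981105804443) [[595.0, 231.0], [665.0, -317.0], [927.0, -284.0], [857.0, 265.0]]
```

View pics/crop.png

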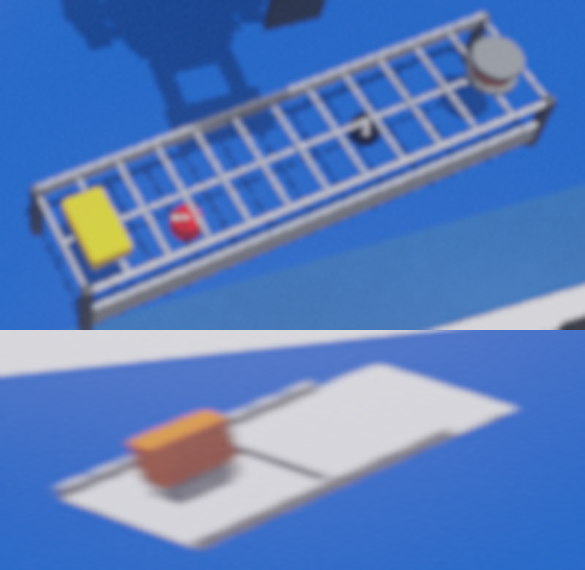

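```bash
python3 - <<'E'
from h import *
p=dict(np.load("scene.npz",allow_pickle=True)); p["vertical_fov"]=float(p["vertical_fov"])
fr=world(p,[(237.7,268),(386.7,211)],z=.06)[:,:2]; re=world(p,[(253.3,302),(407.7,239.3)],z=.056)[:,:2]
print("shelf",fr.round(4),re.round(4)); 
for a in(fr,re):
    d=a[1]-a[0]; print(np.linalg.norm(d), np.degrees(np.arctan2(-d[0],d[1])))
print("ctr",np.r_[fr,re].mean(0))
sc=world(p,[(218.5,170.7),(195,156),(139.4,198.3),(163.3,217.3)],z=.002)[:,:2]
print("scoop",sc.round(4)); a=(sc[0]+sc[1])/2-(sc[2]+sc[3])/2
print(np.linalg.norm(a),np.degrees(np.arctan2(a[1],a[0])), np.linalg.norm(sc[0]-sc[1]))
print("front mid",(sc[0]+sc[1])/2)
print("red z16", world(p,[(286.6,279.5)],z=.014), "black",world(p,[(347,248)],z=.014))
W=cloud(p); ok=p["range_z"]>0
# red & black by component in camera, looser
im=p["image"].astype(int)
m=(im[...,0]>im[...,2]+40)&(im[...,0]>im[...,1]+60); m[:260]=0;m[300:]=0;m[:,:275]=0;m[:,300:]=0
v,u=np.nonzero(m); print(len(u),u.min(),u.max(),v.min(),v.max(),u.mean(),v.mean())
E
```

```text
shelf [[ 0.6548 -0.1525]
 [ 0.611   0.203 ]] [[ 0.7326 -0.1442]
 [ 0.6888  0.2125]]
0.3581683850318418 7.026874951737259
0.35944486221896527 6.988154982490273
ctr [0.67179207 0.0297208 ]
scoop [[ 0.34   -0.1099]
 [ 0.2739 -0.1548]
 [ 0.3721 -0.3134]
 [ 0.4438 -0.2697]]
0.18854355160267772 122.38687849606666 0.0799241863564602
front mid [ 0.30694998 -0.13234333]
red z16 [[ 0.68427953 -0.05510476  0.014     ]] black [[0.64936656 0.09838116 0.014     ]]
59 283 290 274 283 286.59322033898303 279.03389830508473
```

```bash
python3 - <<'E'
from h import *
from scipy.spatial.transform import Rotation as R
s=get_state(); q=s["ee_rot"]; print(s["position"],q,s["finger_gap"],s["time_s"])
M=R.from_quat(np.r_[q[1:],q[0]]).as_matrix(); print(M.round(3))
E
```

```text
[ 6.24998757e-01 -5.49783461e-06  2.02695600e-01] [-4.92971668e-06  7.07109309e-01  7.07104253e-01  3.68541769e-06] 0.091208600916736 0.5
[[ 0.  1. -0.]
 [ 1. -0.  0.]
 [ 0. -0. -1.]]
```

Emit:
send_rows(motion=[0,-130,-118,0,0,0,-16,0,-259,-236,0,0,0,-32.4,0,-259,-236,0,0,0,-32.4,0,-259,-236,0,0,0,-32.4,0,-259,-236,0,0,0,-32.4,0,-259,-236,0,0,0,-32.4,0,-259,-236,0,0,0,-32.4,0,-259,-236,0,0,0,-32.4,0,-259,-236,0,0,0,-32.4])

```text
time_s: 1.62
position: [0.3897, -0.2583, 0.2027]
ee_rot: [0.0, 0.481, 0.877, 0.0]
ft_force: [0.7, 0.3, 0.3]
finger_gap: 0.091
finger_force: 0.0
```

```bash
python3 - <<'E'
from h import *
p=snapshot("wrist"); save(p,"w1"); W=cloud(p)
hsv=cv2.cvtColor(p["image"],cv2.COLOR_RGB2HSV).astype(int)
o=(p["range_z"]>0)&(hsv[...,0]<18)&(hsv[...,1]>130)&(W[...,2]>.074)&(W[...,2]<.09)&(np.hypot(W[...,0]-.389,W[...,1]+.259)<.05)
print(o.sum()); r=cv2.minAreaRect((W[o][:,:2]*1000).astype(np.float32)); print(r)
print(spot_in("scoop",p)[:2]); print(get_state()["joints"])
E
```

```text
322
((389.9576721191406, -256.6209411621094), (11.649182319641113, 42.34001159667969), 32.89235305786133)
[{'box': [253.9, 126.8, 61.9, 153.7], 'conf': 0.82}, {'box': [85.6, 192.1, 78.7, 81.6], 'conf': 0.77}]
[-7.13292285e-01  2.73225754e-01  1.71867913e+00  7.74064454e-05
  1.14976923e+00 -1.28038570e+00]
```

View pics/w1.png

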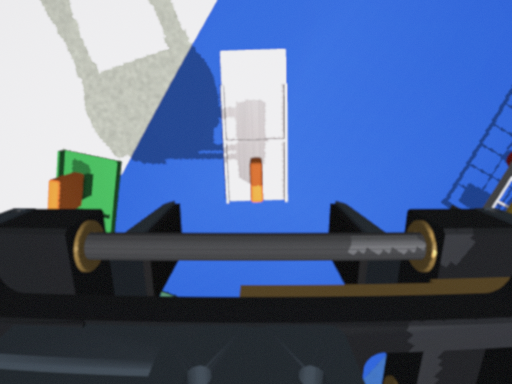

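The wrist view shows the scoop's handle at (257,178), centred between the fingers and well aligned.

Emit:
send_rows(motion=[0,0,0,50,0,0,0,0,0,0,100,0,0,0,0,0,0,130,0,0,0,0,0,0,150,0,0,0,0,0,0,150,0,0,0,0,0,0,150,0,0,0,1,0,0,150,0,0,0,1,0,0,150,0,0,0,1,0,0,150,0,0,0,1,0,0,150,0,0,0,1,0,0,150,0,0,0,1,0,0,150,0,0,0,1,0,0,150,0,0,0,1,0,0,150,0,0,0])

```text
time_s: 3.48
position: [0.3891, -0.259, 0.0527]
ee_rot: [0.0, 0.482, 0.876, -0.0]
ft_force: [0.3, 0.2, 0.5]
finger_gap: 0.014
finger_force: 3.5
```

Emit:
send_rows(motion=[1,0,0,0,0,0,0,1,0,0,-5,0,0,0,1,0,0,-20,0,0,0,1,0,0,-40,0,0,0,1,0,0,-60,0,0,0,1,10,15,-60,0,0,8,1,20,30,-60,0,0,17,1,30,45,-60,0,0,26,1,40,60,-60,0,0,35,1,50,75,-60,0,0,44,1,60,90,-60,0,0,53,1,70,105,-60,0,0,62,1,80,120,-60,0,0,71,1,90,135,-60,0,0,80,1,98,150,-60,0,0,89,1,103,157,-60,0,0,98,1,106,162,-60,0,0,107,1,106.5,162.5,-60,0,0,115.4,1,106.5,162.5,-60,0,0,115.4,1,106.5,162.5,-60,0,0,115.4])

```text
time_s: 5.98
position: [0.4691, -0.0821, 0.1128]
ee_rot: [0.0, 0.998, 0.063, 0.0]
ft_force: [0.0, 0.1, -1.9]
finger_gap: 0.014
finger_force: 30.0
```

```bash
python3 - <<'E'
from h import *
s=get_state(); print(s["finger_gap"],s["finger_force"],s["joints"])
a=snapshot("side"); b=snapshot("wrist"); c=snapshot("scene")
cv2.imwrite("pics/v2.png",np.vstack([np.hstack([cv2.resize(b["image"],(400,300)),cv2.resize(c["image"][130:330,180:450],(400,300))]),np.hstack([cv2.resize(a["image"][100:250,200:400],(400,300))]*2)])[:,:,::-1])
for n,p in(("side",a),("wrist",b)):
    W=cloud(p); hsv=cv2.cvtColor(p["image"],cv2.COLOR_RGB2HSV).astype(int); S=hsv[...,1]
    m=(p["range_z"]>0)&(S<60)&(abs(W[...,0]-.54)<.12)&(abs(W[...,1]+.075)<.07)&(W[...,2]>.045)&(W[...,2]<.1)
    if m.sum()>20:
        P=W[m]; A=np.c_[P[:,:2],np.ones(len(P))]; 
        f=m&(W[...,2]<.078); Q=W[f]; c_=np.linalg.lstsq(np.c_[Q[:,:2],np.ones(len(Q))],Q[:,2],rcond=None)[0]
        print(n,m.sum(),P.min(0).round(3),P.max(0).round(3),c_.round(3),np.median(Q[:,2]))
        print(cv2.minAreaRect((Q[:,:2]*1000).astype(np.float32)))
E
```

```text
0.013981338930947381 29.987991750240326 [-2.98723625e-01  4.11045214e-01  1.81184048e+00  1.33815023e-07
  9.18704973e-01  1.14658568e+00]
side 1221 [ 0.421 -0.145  0.05 ] [ 0.659 -0.006  0.095] [-0.031 -0.02   0.08 ] 0.06363711657723853
((540.3170166015625, -68.7229232788086), (137.0082550048828, 239.4755096435547), 86.09761810302734)
wrist 21474 [ 0.458 -0.122  0.059] [ 0.623 -0.024  0.099] [-0.019 -0.003  0.074] 0.06296394452958257
((539.8282470703125, -73.3157730102539), (159.0175323486328, 80.51510620117188), 7.24486780166626)
```

View pics/v2.png

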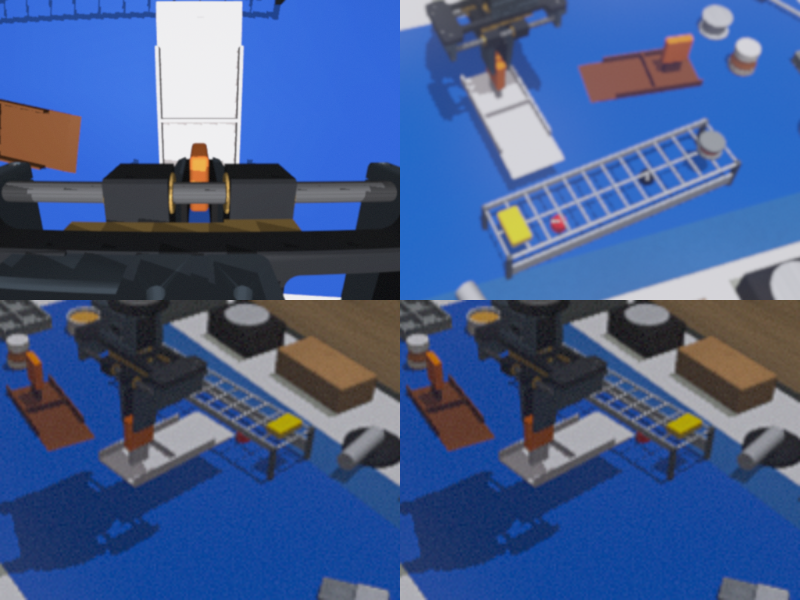

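The picture shows the scoop held level and aligned with the shelf, with the red knob ahead of it and the black knob well to the side. I'll lower it to the bench.

Emit:
send_rows(motion=[1,0,0,20,0,0,0,1,0,0,40,0,0,0,1,0,0,52,0,0,0,1,0,0,56,0,0,0,1,0,0,58,0,0,0,1,0,0,59,0,0,0,1,0,0,60,0,0,0,1,0,0,60,0,0,0,1,0,0,60,0,0,0])

```text
time_s: 7.25
position: [0.4692, -0.082, 0.0528]
ee_rot: [0.0, 0.998, 0.061, 0.0]
ft_force: [0.2, 0.4, -1.9]
finger_gap: 0.014
finger_force: 30.0
```

Emit:
send_rows(motion=[1,0,0,0.5,0,0,0,1,0,0,1,0,0,0,1,0,0,1,0,0,0])

```text
time_s: 7.62
position: [0.4692, -0.082, 0.0527]
ee_rot: [0.0, 0.998, 0.061, 0.0]
ft_force: [-5.9, 2.2, 25.7]
finger_gap: 0.0138
finger_force: 30.0
```

Emit:
send_rows(motion=[1,0,0,-0.6,0,0,0,1,6,0,-0.6,0,0,0,1,13,0,-0.6,0,0,0,1,20,0,-0.6,0,0,0,1,27,0,-0.6,0,0,0,1,34,0,-0.6,0,0,0,1,41,0,-0.6,0,0,0,1,47,0,-0.6,0,0,0,1,53,0,-0.6,0,0,0,1,58,0,-0.6,0,0,0,1,63,0,-0.6,0,0,0,1,68,0,-0.6,0,0,0,1,73,0,-0.6,0,0,0,1,78,0,-0.6,0,0,0,1,83,0,-0.6,0,0,0,1,88,0,-0.6,0,0,0,1,92,0,-0.6,0,0,0,1,96,0,-0.6,0,0,0,1,100,0,-0.6,0,0,0,1,100,0,-0.6,0,0,0])

```text
time_s: 10.12
position: [0.5684, -0.0698, 0.0526]
ee_rot: [0.0, 0.998, 0.061, -0.0]
ft_force: [-1.8, 0.4, 7.8]
finger_gap: 0.0138
finger_force: 30.0
```

Emit:
send_rows(motion=[1,4,0,0,0,0,0,1,8,0,0,0,0,0,1,12,0,0,0,0,0,1,16,0,0,0,0,0,1,20,0,0,0,0,0,1,24,0,0,0,0,0,1,28,0,0,0,0,0,1,32,0,0,0,0,0,1,36,0,0,0,0,0,1,39,0,0,0,0,0,1,39,0,0,0,0,0,1,39,0,0,0,0,0])

```text
time_s: 11.62
position: [0.607, -0.065, 0.0525]
ee_rot: [0.0, 0.998, 0.061, -0.0]
ft_force: [-2.6, 0.4, 7.1]
finger_gap: 0.0138
finger_force: 30.0
```

```bash
python3 - <<'E'
from h import *
L=[]
for c in("scene","side"):
    p=snapshot(c)
    for l in("red_knob","black_knob"):
        for b in spot_in(l,p)[:3]: print(c,l,round(b["conf"],2),np.round(b["box"],1),world(p,b["box"][:2],z=.016)[0].round(3))
    im=p["image"]; i=im.astype(int); m=(i[...,0]>i[...,2]+40)&(i[...,0]>i[...,1]+60)
    W=cloud(p); m&=(abs(W[...,0]-.69)<.05)&(abs(W[...,1]+.05)<.06)&(p["range_z"]>0)&(W[...,2]<.04)
    if m.sum(): print(c,m.sum(),np.median(W[m],0).round(4),W[m].max(0).round(3))
    L.append(cv2.resize(im[225:315,230:350] if c=="scene" else im[120:210,260:380],(400,300),interpolation=2))
cv2.imwrite("pics/v3.png",np.hstack(L)[:,:,::-1])
E
```

```text
scene black_knob 0.47 [347.3 248.8  11.6  11. ] [0.653 0.097 0.016]
scene 20 [ 0.7119 -0.0511  0.0196] [ 0.714 -0.043  0.023]
side red_knob 0.26 [285.9 149.6  -0.7   0.9] [0.637 0.082 0.016]
side black_knob 0.52 [283.7 150.    3.4   5.6] [0.629 0.084 0.016]
side 17 [ 0.7037 -0.0584  0.0186] [ 0.714 -0.031  0.021]
```

View pics/v3.png

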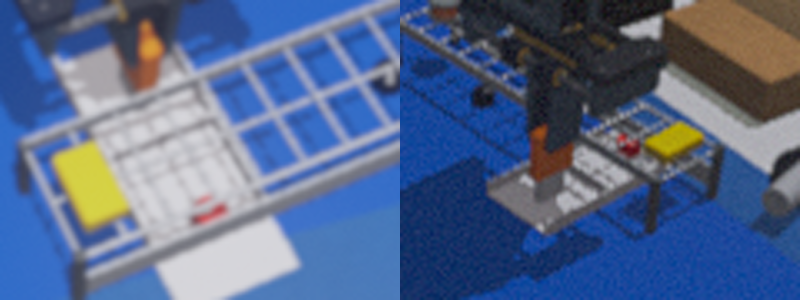

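The knob sits on the blade against the rear rail (scene crop (210,210), top at z ≈ 0.02). The black knob hasn't moved. I'll draw the scoop out gently.

Emit:
send_rows(motion=[1,-1,0,-0.2,0,0,0,1,-3,0,-0.2,0,0,0,1,-6,0,-0.2,0,0,0,1,-10,0,-0.2,0,0,0,1,-15,0,-0.2,0,0,0,1,-21,0,-0.2,0,0,0,1,-27,0,-0.2,0,0,0,1,-33,0,-0.2,0,0,0,1,-39,0,-0.2,0,0,0,1,-45,0,-0.2,0,0,0,1,-51,0,-0.2,0,0,0,1,-57,0,-0.2,0,0,0,1,-63,0,-0.2,0,0,0,1,-69,0,-0.2,0,0,0,1,-74,0,-0.2,0,0,0,1,-78,0,-0.2,0,0,0,1,-81,0,-0.2,0,0,0,1,-83,0,-0.2,0,0,0,1,-84,0,-0.2,0,0,0,1,-84,0,-0.2,0,0,0])

```text
time_s: 14.42
position: [0.5235, -0.0754, 0.0526]
ee_rot: [0.0, 0.998, 0.061, 0.0]
ft_force: [2.7, -0.5, 4.8]
finger_gap: 0.0133
finger_force: 30.0
```

Emit:
send_rows(motion=[1,-1,0,0,0,0,0,1,-3,0,0,0,0,0,1,-6,0,0,0,0,0,1,-10,0,0,0,0,0,1,-15,0,0,0,0,0,1,-21,0,0,0,0,0,1,-27,0,0,0,0,0,1,-33,0,0,0,0,0,1,-39,0,0,0,0,0,1,-45,0,0,0,0,0,1,-51,0,0,0,0,0,1,-56,0,0,0,0,0,1,-60,0,0,0,0,0,1,-63,0,0,0,0,0,1,-65,0,0,0,0,0,1,-66,0,0,0,0,0,1,-66,0,0,0,0,0])

```text
time_s: 16.55
position: [0.4581, -0.0834, 0.0526]
ee_rot: [0.0, 0.998, 0.061, 0.0]
ft_force: [3.8, 0.8, 4.5]
finger_gap: 0.0142
finger_force: 30.0
```

Emit:
send_rows(motion=[0.9,0,0,0,0,0,0,0.5,0,0,0,0,0,0,0.3,0,0,0,0,0,0,0.3,0,0,0,0,0,0,0.3,0,0,0,0,0,0,0.3,0,0,0,0,0,0,0.3,0,0,-10,0,0,0,0.3,0,0,-40,0,0,0,0.3,0,0,-90,0,0,0,0.3,-30,0,-130,0,0,0,0.3,-30,0,-150,0,0,0,0.3,-30,0,-150,0,0,0])

```text
time_s: 18.05
position: [0.4292, -0.0873, 0.2044]
ee_rot: [0.001, 0.998, 0.061, 0.002]
ft_force: [-0.1, -0.1, -0.1]
finger_gap: 0.0639
finger_force: 0.0
```

```bash
python3 - <<'E'
from h import *
a=snapshot("scene"); b=snapshot("wrist")
cv2.imwrite("pics/v4.png",np.hstack([cv2.resize(a["image"][130:330,180:450],(400,300)),cv2.resize(b["image"],(400,300))])[:,:,::-1])
for n,p in(("scene",a),("wrist",b)):
    for l in("red_knob","black_knob"):
        for r in spot_in(l,p)[:2]: print(n,l,round(r["conf"],2),np.round(r["box"],1),world(p,r["box"][:2],z=.018)[0].round(3))
    i=p["image"].astype(int); W=cloud(p); m=(i[...,0]>i[...,2]+40)&(i[...,0]>i[...,1]+60)&(p["range_z"]>0)&(abs(W[...,0]-.56)<.06)&(abs(W[...,1]+.06)<.05)&(W[...,2]<.04)
    print(n,m.sum(),np.median(W[m],0).round(4))
    hsv=cv2.cvtColor(p["image"],cv2.COLOR_RGB2HSV).astype(int)
    m=(p["range_z"]>0)&(hsv[...,1]<60)&(abs(W[...,0]-.52)<.12)&(abs(W[...,1]+.075)<.08)&(W[...,2]<.03)
    print(cv2.minAreaRect((W[m][:,:2]*1000).astype(np.float32)), np.median(W[m][:,2]))
s=get_state(); print(s["position"],s["ft_force"],s["finger_gap"])
E
```

```text
scene red_knob 0.56 [262.6 234.3   9.9   7.8] [ 0.565 -0.068  0.018]
scene 66 [ 0.5632 -0.0701  0.0195]
((523.5311279296875, -88.83700561523438), (223.6966552734375, 127.97315216064453), 5.39999532699585) 0.004214960505175502
wrist red_knob 0.65 [251.2  63.6  20.1  22.8] [ 0.559 -0.067  0.018]
wrist 246 [ 0.5587 -0.0682  0.0189]
((512.6066284179688, -77.08663940429688), (193.12283325195312, 82.65373229980469), 7.857067108154297) 0.0029120450927092867
[ 0.42812421 -0.08682986  0.20175145] [-0.14436441 -0.00476266 -0.44140006] 0.0638302125139453
```

View pics/v4.png

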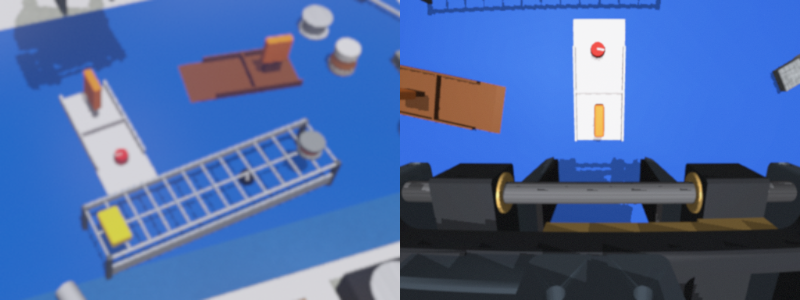

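The scoop lies flat in front of the shelf with the red knob on its blade (wrist crop (598,49)), and the gripper is clear.

```bash
python3 -c "
from rig import *
print(job_done())"
```

```text
the job is handed in; nothing more can be done
None
```

I handed the job in: the red knob rests on the scoop's blade, the scoop lies flat on the bench clear of the shelf, the black knob looks unmoved, and the gripper touches nothing (no verdict was returned).

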